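# Plug the air filter into the bench coupler

## Task

On the jeweller's bench, first pull back the sleeve of the air coupler until it clicks and stays back by itself, and let go of it. Then fetch the inline filter (the one with the thick grooved plug) out of the wooden rest by its plug, lay it down flat on the bench top, take it by its square body, and push the plug fully home into the coupler so that the sleeve springs forward and locks it. Let go and leave everything else where it is.

Things in the scene. Friction and masses are not known exactly. Their poses are not given: they have to be found in the camera images.
- filter: Inline air filter, about 0.15 kg: square aluminium body 70 x 32 x 32 mm, steel plug (nose) 36 mm long, 16.4 mm in diameter, on one end. Origin: centre of the square body's underside; x along the part to the plug, its axis 16 mm above the underside. The plug runs from the flat shoulder at x = 35 mm to x = 71 mm, with an 8 mm neck (locking groove) at x = 48.5 to 57.5 mm.
- plug_tip (a point): Centre of the end face of the filter's plug (axes as filter).
- nozzle: A blow nozzle, the filter's neighbour in the rest: the same square body, but with a thin pointed nose. Not needed; leave it in its trough. Origin and axes as for the filter.
- rest: Fixed wooden rest 78 x 150 x 56 mm, origin at its underside. Two troughs, open upwards and at the +x end, at y = +34 and -34 mm, floors 20 mm up, hold filter and nozzle (either way round), x along the rest's x. Walls rise 4 mm above the square bodies, 2 mm play: fingers can reach only the noses, outside x = 36 mm, axis 36 mm above the bench. Bench at x 0.46-0.60, y -0.12-0.04 is clear.
- outlet: Fixed compressed-air outlet: aluminium block 60 x 64 mm, 90 mm high, round gauge on top (up to 100 mm), with a level coupler on its -x face, axis 62 mm above the bench. Origin: on the underside below the block; x points from the coupler's mouth into the block, so a plug goes in along +x.
- mouth (a point): Centre of the coupler's mouth: x = -73 mm, z = 62 mm in the outlet's frame, same axes. Bore 18 mm in diameter, flared to 24 mm at the mouth. Fully home, the filter's shoulder is at the mouth and the plug's tip 36 mm inside. The coupler's tube runs 46 mm from the mouth to the block.
- sleeve_mid (a point): Centre of the sleeve, on the coupler's axis: a knurled steel ring 36 mm in diameter and 24 mm long, 14 mm inside the mouth when forward. It moves with the sleeve.
- sleeve (a joint): Sleeve position in m: 0 forward (at the mouth), 0.013 fully back (outlet +x). A spring pushes it forward with 4 to 5 N; pulled past about 11 mm it catches and stays back near 10 mm. Forward, two jaws 16 mm inside the bore bar the plug; back, they are clear. In the plug's last 4.5 mm inward (about 4 N plus friction) it trips the sleeve, which springs forward and drops the jaws into the groove.
- stone: Bystander: pale stone block, 100 x 65 x 28 mm; loose, leave it.
- offcut: Bystander: dark wood strip, 140 x 36 x 12 mm; loose, leave it.
- dish: Bystander: white ceramic dish, 72 mm across, 26 mm high; loose, leave it.
- hammer: Bystander: small hammer, 220 mm long; loose, leave it.
- jar: Bystander: amber glass jar with black cap, 52 mm across, 60 mm high; loose, leave it.
- book: Bystander: black-covered book, 190 x 130 x 16 mm; loose, leave it.
- brush: Bystander: bench brush, 180 mm long; loose, leave it.
Not all that is in view belongs to the job. What is shaped like the filter but pink or purple is not meant.

How it is judged:
By the outcome, as a careful person would: the job done as asked, in the order asked, and still so for the second after the job is handed in, with the robot touching nothing.
It also fails if it takes over 67 s, if anything falls off the work surface, if the arm or the gripper's body presses on something with over 40 N, if the wrist force passes 120 N, or if a joint passes its speed limit or range.

## Robot

A 6-joint arm with a two-finger parallel gripper is mounted at the origin on the work surface. World frame = base frame: x ahead of the robot, y to its left, z up, the work surface at z = 0. Lengths are in m, angles in rad, forces in N, time in s.
With the tool pointing down it reaches from about 0.275 to 0.75 m from the base axis. Payload 10.2 kg.
Tool frame: the origin (TCP) lies midway between the tips of the shut fingers; the grasp point (between the pads) lies 19 mm behind it; z points along the fingers, y is the line along which they close (so a half turn about z gives the same grasp; the last joint's range is limited). The gripper opens to 85 mm and grips with 20 to 120 N. Pads are 22 mm wide; open, the fingers measure 114 mm over their backs; the gripper's body (76 mm by 85 mm) begins 54 mm behind the grasp point. The pads swing forward as they close: fully open they stand 13 mm farther back than shut.
Start: joints at [-1.39, 0.313, 1.498, -0, 1.331, -0.223], TCP at [0.206, -0.483, 0.231] pointing down, gripper open.
Joint ranges: [-2.94, 2.94], [-0.97, 2.17], [0.19, 2.56], [-1.23, 4.37], [0.02, 3.11], [-2.88, 2.88]. Speed limits (rad/s): [2.39, 2.39, 3.01, 3.14, 3.14, 3.14].

## Interface

Orientations are given as a unit quaternion [x, y, z, w].
In Python, from rig import bot, eyes, ticket gives the robot as it stands. The module is installed in compiled form; this text tells all that it offers.
- The arm moves only by the tool carry_out, never from a script. Its arguments are lists of equal length, an entry for each row: "xyz": the shift along the world's x, y, z in m, a list of three; "angular": the turn, a rotation vector about the world's x, y, z in degrees, a list of three; "fingers": the finger opening in m, from 0 to 0.0854. A call has 1 to 20 rows; each row is the pose to reach, as a shift and turn from the pose commanded when the call began; what a row does not reach only later rows make up. A row lasts 1/8 s, in which the tool goes at most 62.5 mm and 10.7 degrees, less where a joint would pass 70% of its speed; a pose out of reach is approached as far as the arm can. A call with a gripper value outside its range is refused whole. The fingers move at their own pace and stop on an object; "force" is the grip in N (left out, the last holds). Time passes only in rows, so rows that repeat a pose let the fingers close. It gives the time, the measured TCP pose, the force, the opening and the grip force at its end, in the units of the state.
- bot.sense(): the state, without advancing time (a new reading comes with each control period).
- eyes.read_camera(name): name is "scene" or "top" or "wrist"; returns (picture, depth): 400x640x3 uint8, blue, green, red; 400x640 float32, m along the optical axis (not along the pixel's ray), 0 where there is no reading.
- eyes.camera_info(name): a dict with "fx", "fy", "cx", "cy" (pixels), "rvec" (rotation vector, rad) and "tvec" (3), from world to camera coordinates, as OpenCV has them. Camera axes: x right, y down, z forward; pixel columns grow to the right and rows downward; lengths in m; the calibration is good to about 2 mm. A picture is of the moment at which its call begins: read the wrist's pose just before it. camera_info takes no time and is no camera call; for the wrist camera it gives the pose at the moment of the call.
- ticket.hand_in(): hands the job in; it is judged then, once.
The state is a dict: "t": time; "qpos": joint angles; "dq": joint speeds; "tau": joint torques, N m; "position": TCP position; "tool_rot": TCP orientation; "contact_force": force on the tool from outside, world axes, zero at the start; "torque": the same for the moment, N m; "width": opening from 0.0 (shut) to 1.0 (fully open); "grasp_force": force on a finger pad.
Only numpy, scipy, OpenCV 4.12 (cv2) and the standard library are available. Lean on these libraries where they do the work, as an engineer would, in place of code of your own. Each camera call takes 0.05 s, during which the arm holds its last target. There are 200 camera calls.

## Working session

There is one attempt and no reset: what is moved stays moved. The work goes in short steps, Python scripts to look and compute and a tool call to move; the robot and the scene stay as the last step left them, time stands still between calls to the robot, and variables do not carry over. Pictures are saved under pics/ and viewed, at most 12 in all, crops included, and the job is handed in when it is done.

Besides the shell and the picture viewer there is one more tool, called after "Call:" as a command line: name --argument value ..., lists and objects as JSON in quotes. carry_out: Moves the arm, as the interface text tells. Its arguments: {"type":"object","properties":{"xyz":{"type":"array","items":{"type":"array","items":{"type":"number"}}},"angular":{"type":"array","items":{"type":"array","items":{"type":"number"}}},"fingers":{"type":"array","items":{"type":"number"}},"force":{"type":"number"}},"required":["xyz","angular","fingers"]}

```bash
mkdir -p pics
cat > h.py <<'E'
import numpy as np, cv2
from rig import bot, eyes, ticket
def cam(n):
    i=eyes.camera_info(n); p,d=eyes.read_camera(n)
    K=np.array([[i['fx'],0,i['cx']],[0,i['fy'],i['cy']],[0,0,1]]); R=cv2.Rodrigues(np.array(i['rvec'],float))[0]; t=np.array(i['tvec'],float).ravel()
    return p,d,K,R,t
def cloud(d,K,R,t):
    v,u=np.mgrid[:d.shape[0],:d.shape[1]]
    P=np.stack([(u-K[0,2])/K[0,0]*d,(v-K[1,2])/K[1,1]*d,d],-1)
    return (P-t)@R   # world
def ray(u,v,z,K,R,t):
    r=R.T@np.array([(u-K[0,2])/K[0,0],(v-K[1,2])/K[1,1],1]); c=-R.T@t
    return c+r*(z-c[2])/r[2]
E
python3 - <<'E'
from h import *
for n in('scene','top'):
    p,d,K,R,t=cam(n); cv2.imwrite(f'pics/{n}0.png',p); np.savez(f'{n}0.npz',p=p,d=d,K=K,R=R,t=t); print(n,-R.T@t,R[2],K[0,0])
s=bot.sense();print(s)
E
```

```text
scene [0.99228266 0.71849657 1.53993926] [-0.25453839 -0.4753119  -0.84219285] 445.22770467101805
top [ 0.45649208 -0.11724655  1.55911788] [ 0.05577015 -0.00234686 -0.99844088] 492.76123914972345
{'t': 0.1, 'qpos': array([-1.39042278e+00,  3.13377950e-01,  1.49834097e+00, -2.42761600e-06,
        1.33102167e+00, -2.23410648e-01]), 'dq': array([ 0.00037935, -0.00201939, -0.00267477, -0.0001038 ,  0.00193849,
        0.00091554]), 'tau': array([ 2.22371367e-03, -4.12900043e+01, -2.60140908e+01, -2.34004783e-04,
        3.00836917e-03,  1.25405077e-05]), 'position': array([ 0.20621416, -0.4825569 ,  0.23080813]), 'tool_rot': array([ 9.79688703e-01,  2.00523605e-01,  1.11713837e-05, -5.73861461e-04]), 'contact_force': array([ 0.79816847, -0.26797681,  0.67122869]), 'torque': array([ 0.00469292, -0.00436853,  0.0303449 ]), 'grasp_force': 0.0, 'width': 1.00202099226236}
```

View pics/scene0.png

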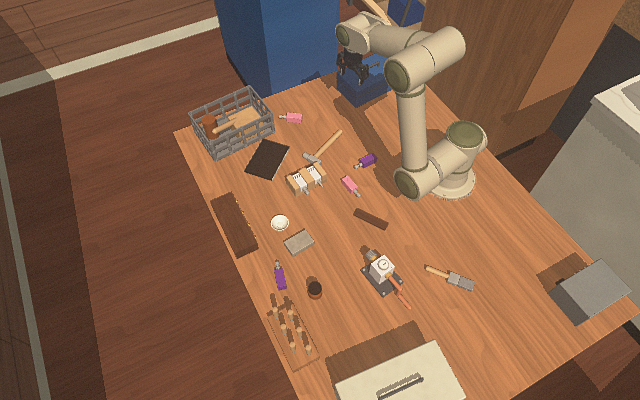

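View pics/top0.png

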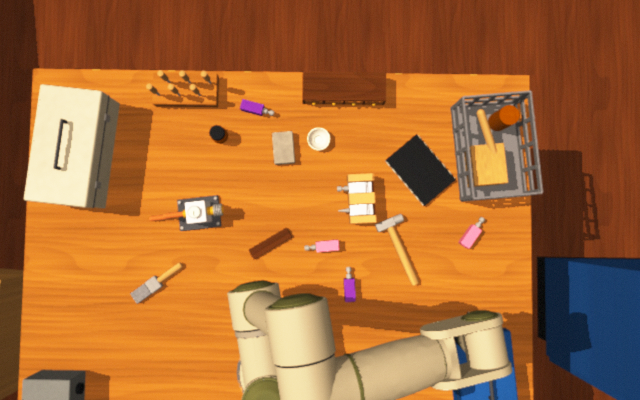

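The top view shows the rest at about (360,198) with the noses pointing left (+y), and the outlet at (200,212) with its coupler pointing right (-y). Next I measure with depth.

Run:
```python
from h import *
a=np.load('top0.npz');p,d,K,R,t=[a[k] for k in('p','d','K','R','t')]
c=cv2.resize(p[160:250,140:390],None,fx=3.2,fy=3.2,interpolation=cv2.INTER_CUBIC)
b=np.load('scene0.npz');q=b['p']
e=cv2.resize(q[150:300,270:430],None,fx=2,fy=2,interpolation=cv2.INTER_CUBIC)
o=np.zeros((c.shape[0]+e.shape[0],800,3),np.uint8);o[:c.shape[0],:c.shape[1]]=c;o[c.shape[0]:,:e.shape[1]]=e
cv2.imwrite('pics/crop1.png',o)
for nm,k in(('top',a),('scene',b)):
    W=cloud(k['d'],k['K'],k['R'],k['t'])
    for n,box in(('rest',(0.40,0.64,-0.25,0.0)),('outlet',(0.38,0.62,0.2,0.5))):
        m=(W[...,0]>box[0])&(W[...,0]<box[1])&(W[...,1]>box[2])&(W[...,1]<box[3])&(W[...,2]>.015)&(k['d']>0)
        P=W[m];print(nm,n,m.sum(),P.min(0),P.max(0))
        for z0,z1 in((.02,.035),(.035,.045),(.045,.054),(.054,.07),(.07,.085),(.085,.12)):
            s=P[(P[:,2]>z0)&(P[:,2]<z1)]
            if len(s)>8: print(z0,len(s),cv2.minAreaRect(s[:,:2].astype(np.float32)))
```

```text
top rest 744 [ 0.40194472 -0.24998661  0.01517984] [ 0.61601903 -0.0010759   0.06662413]
0.02 100 ((0.4923369884490967, -0.20013703405857086), (0.09388476610183716, 0.22783344984054565), 69.24747467041016)
0.035 105 ((0.5010169744491577, -0.19072043895721436), (0.06535229831933975, 0.2198704332113266), 70.36709594726562)
0.045 246 ((0.5420884490013123, -0.21622194349765778), (0.06751470267772675, 0.14786602556705475), 89.98866271972656)
0.054 261 ((0.541670024394989, -0.23275943100452423), (0.14705541729927063, 0.03403129056096077), 0.5812092423439026)
top outlet 768 [0.44281696 0.20016494 0.01503961] [0.5471124  0.40231147 0.10742656]
0.02 43 ((0.4724309742450714, 0.3014114499092102), (0.06091553345322609, 0.19303900003433228), 15.483077049255371)
0.035 12 ((0.48218831419944763, 0.22516345977783203), (0.037973545491695404, 0.08274789154529572), 55.657135009765625)
0.054 115 ((0.4791785180568695, 0.26872992515563965), (0.059419143944978714, 0.1442304104566574), 17.287921905517578)
0.07 121 ((0.4898563027381897, 0.2695271968841553), (0.06367537379264832, 0.13998648524284363), 7.690984
[... 769 characters left out ...]
91]
0.02 59 ((0.4793367385864258, 0.3004394471645355), (0.06094992533326149, 0.1875002086162567), 19.736114501953125)
0.035 20 ((0.4898405075073242, 0.2762526571750641), (0.05406200885772705, 0.1332097053527832), 24.991321563720703)
0.045 27 ((0.49113649129867554, 0.2737986147403717), (0.054324474185705185, 0.12782524526119232), 25.241329193115234)
0.054 122 ((0.48975473642349243, 0.27154141664505005), (0.05871431529521942, 0.1434231698513031), 23.01325225830078)
0.07 93 ((0.48603418469429016, 0.2679501473903656), (0.07001058757305145, 0.13289491832256317), 26.429536819458008)
0.085 268 ((0.4948047399520874, 0.2422577142715454), (0.06474513560533524, 0.061746273189783096), 5.391595840454102)
```

View pics/crop1.png

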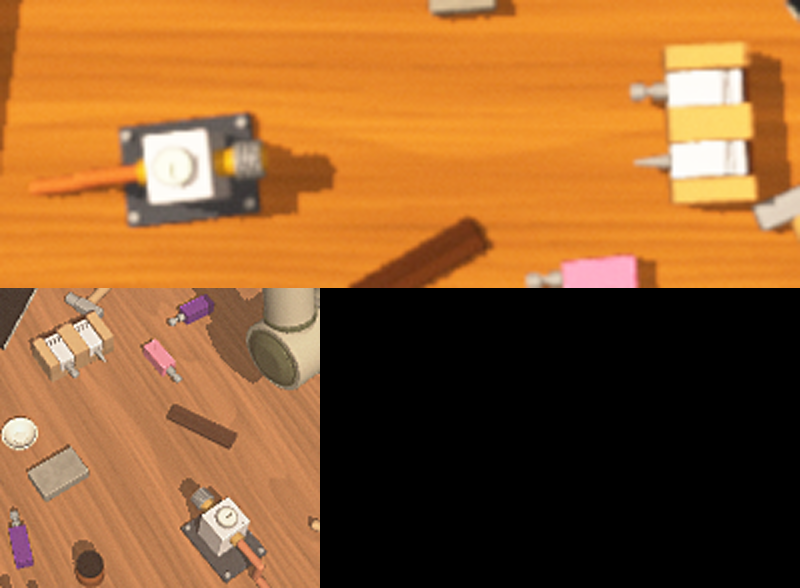

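The crop confirms that the filter is in the upper (far, +x) trough with its thick plug at about (343,189). The nozzle is in the near trough. The coupler's mouth points to -y with a small yaw. I'll check the wrist camera's mounting, then go above the coupler.

Run:
```python
from h import *
from scipy.spatial.transform import Rotation as Ro
i=eyes.camera_info('wrist');R=cv2.Rodrigues(np.array(i['rvec'],float))[0];t=np.array(i['tvec']).ravel()
s=bot.sense();T=Ro.from_quat(s['tool_rot']).as_matrix()
print(T.round(3));print('cam in tool',T.T@(-R.T@t-s['position']),'\naxes in tool',(T.T@R.T).round(3),i['fx'])
a=np.load('top0.npz');p,d,K,R,t=[a[k] for k in('p','d','K','R','t')]
f=lambda u,v:(140+u/3.2,160+v/3.2)
for n,(u,v),z in(('plug tip',(630,92),.036),('plug base',(668,92),.036),('mouth',(262,158),.062),('block c',(178,164),.09)): print(n,ray(*f(u,v),z,K,R,t))
```

```text
[[ 0.92   0.393 -0.   ]
 [ 0.393 -0.92   0.001]
 [ 0.    -0.001 -1.   ]]
cam in tool [ 0.07851746  0.00043393 -0.14301985] 
axes in tool [[-0.001 -0.952 -0.307]
 [ 1.    -0.001 -0.001]
 [ 0.001 -0.307  0.952]] 297.0465813528878
plug tip [ 0.57060444 -0.18251583  0.036     ]
plug base [ 0.57109021 -0.21932543  0.036     ]
mouth [0.50124597 0.16721862 0.062     ]
block c [0.49380138 0.2399192  0.09      ]
```

Call:
carry_out --xyz '[[0.025, 0.05, 0.0], [0.05, 0.1, 0.01], [0.075, 0.155, 0.015], [0.1, 0.21, 0.02], [0.125, 0.265, 0.02], [0.15, 0.32, 0.02], [0.175, 0.375, 0.02], [0.2, 0.43, 0.02], [0.225, 0.485, 0.02], [0.25, 0.54, 0.02], [0.27, 0.58, 0.02], [0.284, 0.613, 0.02], [0.284, 0.613, 0.02], [0.284, 0.613, 0.02]]' --angular '[[0, 0, 6], [0, 0, 13], [0, 0, 20], [0, 0, 27], [0, 0, 34], [0, 0, 41], [0, 0, 48], [0, 0, 55], [0, 0, 62], [0, 0, 68], [0, 0, 73], [0, 0, 73], [0, 0, 73], [0, 0, 73]]' --fingers '[0.085, 0.085, 0.085, 0.085, 0.085, 0.085, 0.085, 0.085, 0.085, 0.085, 0.085, 0.085, 0.085, 0.085]' --force 60

```text
t: 1.85
position: [0.49, 0.1298, 0.251]
tool_rot: [0.668, 0.744, -0.0, -0.0]
contact_force: [0.1, 0.0, 0.7]
width: 0.993
grasp_force: 0.0
```

Run:
```python
from h import *
p,d,K,R,t=cam('wrist');np.savez('w1.npz',p=p,d=d,K=K,R=R,t=t);cv2.imwrite('pics/w1.png',p)
print(bot.sense()['qpos'])
```

```text
[ 2.70105207e-02  2.58548279e-01  1.51733221e+00 -1.73394932e-04
  1.36615754e+00 -7.92850702e-02]
```

View pics/w1.png

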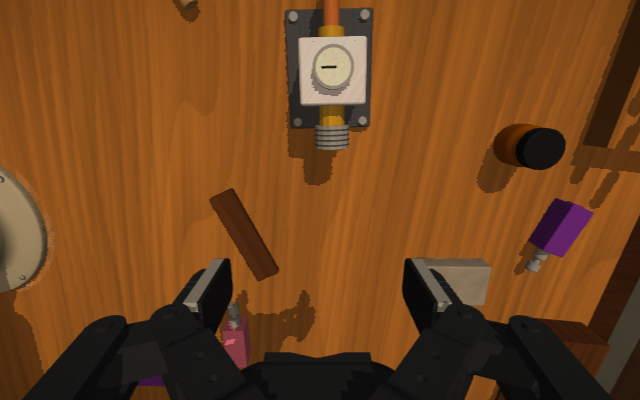

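The wrist view shows the sleeve at about (332,137), the block top at (333,70), and the axis nearly vertical in the image, so yaw is almost right. Now depth and contour measurements.

Run:
```python
from h import *
a=np.load('w1.npz');p,d,K,R,t=[a[k] for k in('p','d','K','R','t')]
W=cloud(d,K,R,t)
# block top
g=np.zeros(d.shape,bool);g[20:120,280:390]=1
m=g&(W[...,2]>.08)&(W[...,2]<.094)&(p.min(-1)>130)
r=cv2.minAreaRect(W[m][:,:2].astype(np.float32));print('blocktop',m.sum(),r,np.median(W[m][:,2]))
g[:]=0;g[118:156,305:360]=1
m=g&(W[...,2]>.045)&(d>0)
P=W[m];print('coupler',m.sum(),P.min(0),P.max(0))
hsv=cv2.cvtColor(p,cv2.COLOR_BGR2HSV)
gm=(g&(hsv[...,1]<70)&(W[...,2]>.04)).astype(np.uint8)
ys,xs=np.nonzero(gm);print('sleeve px',xs.min(),xs.max(),ys.min(),ys.max())
P=W[gm>0];print('sleeve',len(P),P.min(0),P.max(0),cv2.minAreaRect(P[:,:2].astype(np.float32)))
for y0 in np.arange(.15,.22,.005):
    s=P[(P[:,1]>y0)&(P[:,1]<y0+.005)]
    if len(s)>5: print(y0.round(3),len(s),s[:,0].min().round(4),s[:,0].max().round(4),s[:,2].max().round(4))
# rim rays at silhouette height 62
for v in (126,132,138,144):
    x=np.nonzero(gm[v])[0];print(v,x.min(),x.max(),ray(x.min()-.5,v,.062,K,R,t)[:2],ray(x.max()+.5,v,.062,K,R,t)[:2],ray((x.min()+x.max())/2,v,.080,K,R,t)[:2])
```

```text
blocktop 2530 ((0.49218401312828064, 0.2424648106098175), (0.06130429357290268, 0.057416144758462906), 7.304196357727051) 0.09036549041700265
coupler 1011 [0.48131137 0.16520475 0.05613627] [0.51957376 0.20049944 0.08247935]
sleeve px 316 348 124 148
sleeve 736 [0.48187869 0.16690546 0.05613627] [0.51749211 0.20752027 0.39403199] ((0.4991518259048462, 0.18830595910549164), (0.03408145159482956, 0.040850214660167694), 4.190310478210449)
0.165 37 0.4841 0.5041 0.0815
0.17 150 0.4836 0.5175 0.0823
0.175 155 0.483 0.5168 0.0825
0.18 158 0.4826 0.516 0.0824
0.185 160 0.4819 0.5154 0.082
0.19 72 0.483 0.5159 0.0816
126 316 348 [0.48151373 0.18884489] [0.51705125 0.19263472] [0.49834085 0.1916497 ]
132 316 347 [0.48217496 0.18254313] [0.51684337 0.18624165] [0.49855514 0.18564638]
138 316 347 [0.48284421 0.17616494] [0.51772269 0.17988726] [0.49928748 0.17962522]
144 316 347 [0.48352163 0.16970891] [0.51861274 0.17345534] [0.50002874 0.17353058]
```

Call:
carry_out --xyz '[[0.0097, 0.05, 0.0], [0.0097, 0.05, -0.05], [0.0097, 0.05, -0.1], [0.0097, 0.05, -0.15], [0.0097, 0.05, -0.19], [0.0097, 0.05, -0.211], [0.0097, 0.05, -0.211], [0.0097, 0.05, -0.211], [0.0097, 0.05, -0.211], [0.0097, 0.05, -0.211], [0.0097, 0.05, -0.211], [0.0097, 0.05, -0.211], [0.0097, 0.05, -0.211]]' --angular '[[0, 0, 0.7], [0, 0, 0.7], [0, 0, 0.7], [0, 0, 0.7], [0, 0, 0.7], [0, 0, 0.7], [0, 0, 0.7], [0, 0, 0.7], [0, 0, 0.7], [0, 0, 0.7], [0, 0, 0.7], [0, 0, 0.7], [0, 0, 0.7]]' --fingers '[0.085, 0.085, 0.085, 0.085, 0.085, 0.085, 0.085, 0.03, 0.03, 0.03, 0.03, 0.03, 0.03]' --force 40

```text
t: 3.52
position: [0.5005, 0.1802, 0.0412]
tool_rot: [0.664, 0.748, 0.001, 0.001]
contact_force: [-0.3, -0.8, 5.9]
width: 0.415
grasp_force: 39.8
```

Run:
```python
from h import *
s=bot.sense();print(s)
p,d,K,R,t=cam('wrist');cv2.imwrite('pics/w2.png',p);np.savez('w2.npz',p=p,d=d,K=K,R=R,t=t)
```

```text
{'t': 3.525, 'qpos': array([ 1.25320445e-01,  5.55684359e-01,  1.68584365e+00, -2.72869506e-04,
        8.98456377e-01,  5.93158616e-03]), 'dq': array([-0.0020924 , -0.00033844,  0.00043909,  0.00147847, -0.00091497,
       -0.00036894]), 'tau': array([ 2.24721031e-01, -4.27113247e+01, -1.86079466e+01,  1.85766667e-01,
       -2.82454407e-01,  4.09816112e-02]), 'position': array([0.50048814, 0.18021616, 0.04124213]), 'tool_rot': array([6.63598303e-01, 7.48088654e-01, 5.34261274e-04, 6.10411333e-04]), 'contact_force': array([-0.29313527, -0.78335963,  5.89218379]), 'torque': array([-0.17312194,  0.1409998 ,  0.0360637 ]), 'grasp_force': 39.7852501552552, 'width': 0.4153580537750773}
```

View pics/w2.png

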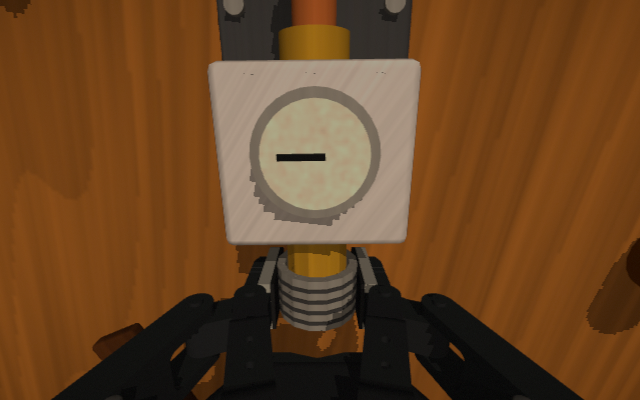

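The sleeve is gripped squarely (277–356 px, rows 255–325). Now I pull it back.

Call:
carry_out --xyz '[[-0.0005, 0.004, 0], [-0.001, 0.008, 0], [-0.0013, 0.011, 0], [-0.0015, 0.0125, 0], [-0.0016, 0.0135, 0], [-0.0017, 0.0142, 0], [-0.0017, 0.0142, 0]]' --angular '[[0, 0, 0], [0, 0, 0], [0, 0, 0], [0, 0, 0], [0, 0, 0], [0, 0, 0], [0, 0, 0]]' --fingers '[0.03, 0.03, 0.03, 0.03, 0.03, 0.03, 0.03]'

```text
t: 4.45
position: [0.4988, 0.1931, 0.0412]
tool_rot: [0.664, 0.748, -0.001, 0.001]
contact_force: [-1.7, -9.8, 8.4]
width: 0.413
grasp_force: 39.9
```

Call:
carry_out --xyz '[[0, 0, 0], [0, 0, 0], [0, 0, 0], [0, 0, 0], [0, 0, 0], [0, -0.001, 0.05], [0.0, -0.03, 0.1], [0, -0.06, 0.15], [0, -0.065, 0.2], [0, -0.065, 0.2]]' --angular '[[0, 0, 0], [0, 0, 0], [0, 0, 0], [0, 0, 0], [0, 0, 0], [0, 0, 0], [0, 0, 0], [0, 0, 0], [0, 0, 0], [0, 0, 0]]' --fingers '[0.085, 0.085, 0.085, 0.085, 0.085, 0.085, 0.085, 0.085, 0.085, 0.085]'

```text
t: 5.7
position: [0.4996, 0.129, 0.2439]
tool_rot: [0.664, 0.748, 0.003, 0.003]
contact_force: [-0.2, 1.3, -1.3]
width: 0.996
grasp_force: 0.0
```

Run:
```python
from h import *
p,d,K,R,t=cam('wrist');np.savez('w3.npz',p=p,d=d,K=K,R=R,t=t)
cv2.imwrite('pics/w3.png',cv2.resize(p[0:200,230:430],None,fx=2.5,fy=2.5))
W=cloud(d,K,R,t);hsv=cv2.cvtColor(p,cv2.COLOR_BGR2HSV)
B=(W[...,0]>.46)&(W[...,0]<.54)&(W[...,1]>.14)&(W[...,1]<.29)&(W[...,2]>.045)&(d>0)
ax=np.array([-np.sin(np.radians(6.8)),np.cos(np.radians(6.8))]);n=np.array([ax[1],-ax[0]])
m=B&(W[...,2]>.085)&(W[...,2]<.094)
print('block',cv2.minAreaRect(W[m][:,:2].astype(np.float32)))
m=B&(W[...,2]<.088); P=W[m]; s=P[:,:2]@ax; l=P[:,:2]@n
print('ref mouth guess s,l',np.array([.5008,.170])@ax,np.array([.5008,.170])@n)
for a in np.arange(.1,.18,.004):
    k=(s>=a)&(s<a+.004)
    if k.sum()>5: print(a.round(3),k.sum(),'l',l[k].min().round(4),l[k].max().round(4),'mid',((l[k].min()+l[k].max())/2).round(4),'zmax',np.percentile(P[k,2],95).round(4),hsv[m][k].mean(0).astype(int))
```

```text
block ((0.4925389885902405, 0.2418176680803299), (0.06420934945344925, 0.06003689765930176), 7.8082756996154785)
ref mouth guess s,l 0.10950742905021561 0.517405801071859
0.104 51 l 0.5047 0.5328 mid 0.5187 zmax 0.0769 [ 18 215 139]
0.108 96 l 0.5059 0.5315 mid 0.5187 zmax 0.076 [ 18 217 173]
0.112 94 l 0.506 0.5303 mid 0.5182 zmax 0.0762 [ 18 214 131]
0.116 105 l 0.5007 0.5355 mid 0.5181 zmax 0.0809 [ 16  86 120]
0.12 137 l 0.5008 0.5366 mid 0.5187 zmax 0.0811 [15 58 96]
0.124 147 l 0.5008 0.5364 mid 0.5186 zmax 0.0812 [15 58 98]
0.128 139 l 0.4998 0.5352 mid 0.5175 zmax 0.0816 [ 16  56 103]
0.132 138 l 0.4998 0.5363 mid 0.518 zmax 0.0809 [ 16  58 114]
0.136 140 l 0.4999 0.5366 mid 0.5183 zmax 0.081 [16 54 93]
0.14 120 l 0.501 0.5349 mid 0.518 zmax 0.0801 [ 17 138 111]
0.144 124 l 0.5052 0.531 mid 0.5181 zmax 0.0762 [ 18 209 102]
0.148 127 l 0.4913 0.5407 mid 0.516 zmax 0.0871 [ 17 170  95]
0.152 12 l 0.4971 0.5493 mid 0.5232 zmax 0.088 [14 55 97]
```

View pics/w3.png

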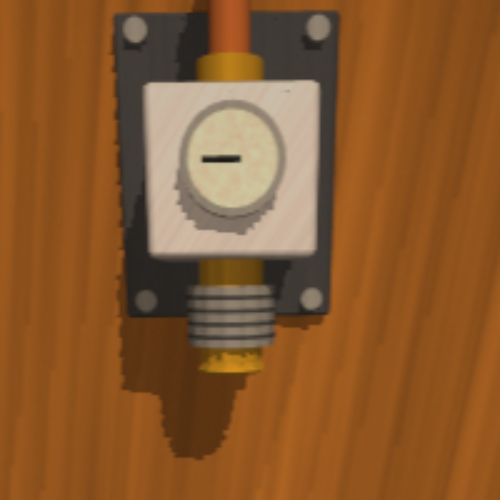

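The sleeve is latched back: brass tube shows in front of it at crop (230,360), and the ring spans rows 287–347. Next is the filter.

Call:
carry_out --xyz '[[0.01, -0.05, 0.0], [0.02, -0.105, 0], [0.035, -0.16, -0.01], [0.05, -0.215, -0.02], [0.06, -0.27, -0.03], [0.07, -0.32, -0.04], [0.071, -0.345, -0.04], [0.071, -0.345, -0.04], [0.071, -0.345, -0.04]]' --angular '[[0, 0, -1], [0, 0, -2], [0, 0, -3], [0, 0, -4], [0, 0, -5], [0, 0, -6], [0, 0, -7], [0, 0, -7], [0, 0, -7]]' --fingers '[0.085, 0.085, 0.085, 0.085, 0.085, 0.085, 0.085, 0.085, 0.085]'

```text
t: 6.88
position: [0.5693, -0.2141, 0.2003]
tool_rot: [0.708, 0.707, 0.0, -0.0]
contact_force: [-0.3, 0.2, 0.3]
width: 1.001
grasp_force: 0.0
```

Run:
```python
from h import *
s=bot.sense();print(s['position'],s['tool_rot'])
p,d,K,R,t=cam('wrist');np.savez('w4.npz',p=p,d=d,K=K,R=R,t=t);cv2.imwrite('pics/w4.png',p)
W=cloud(d,K,R,t)
m=(W[...,0]>.52)&(W[...,0]<.62)&(W[...,1]>-.215)&(W[...,1]<-.14)&(W[...,2]>.022)&(W[...,2]<.06)&(d>0)
P=W[m];print(m.sum(),P.min(0),P.max(0))
for y in np.arange(-.215,-.15,.004):
    k=P[(P[:,1]>=y)&(P[:,1]<y+.004)]
    if len(k)>4: print(y.round(3),len(k),k[:,0].min().round(4),k[:,0].max().round(4),'zmax',np.percentile(k[:,2],95).round(4))
```

```text
[ 0.56928728 -0.21412058  0.20034218] [ 7.07618996e-01  7.06594136e-01  1.18076553e-04 -2.62948756e-04]
609 [ 0.56376989 -0.21499615  0.02234286] [ 0.61422226 -0.18123969  0.05821036]
-0.215 212 0.5647 0.6142 zmax 0.0563
-0.211 58 0.5647 0.5805 zmax 0.0455
-0.207 81 0.5647 0.5805 zmax 0.0448
-0.203 27 0.569 0.5752 zmax 0.0406
-0.199 23 0.5638 0.5752 zmax 0.0415
-0.195 56 0.5638 0.5793 zmax 0.0449
-0.191 67 0.5638 0.5793 zmax 0.0448
-0.187 63 0.5639 0.5793 zmax 0.0449
-0.183 22 0.5639 0.5783 zmax 0.0441
```

View pics/w4.png

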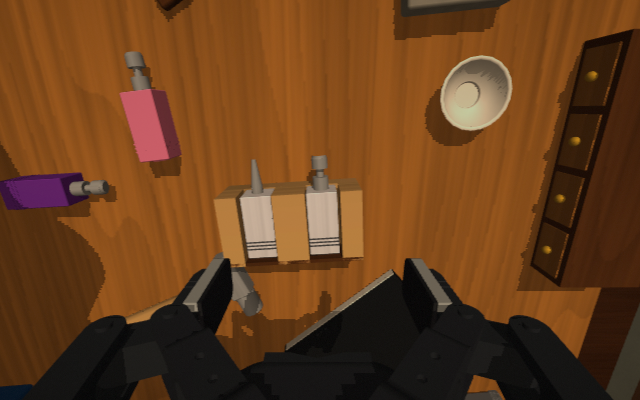

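The wrist view shows the filter's grooved plug at (320,172) between shoulder row 185 and tip row 156, and the nozzle is to its left. Measured: tip y≈-0.180, neck -0.2025…-0.1935, axis x≈0.572, z≈0.0365. These match the given sizes.

Call:
carry_out --xyz '[[0.0028, 0.0194, -0.03], [0.0028, 0.0194, -0.08], [0.0028, 0.0194, -0.125], [0.0028, 0.0194, -0.16], [0.0028, 0.0194, -0.1768], [0.0028, 0.0194, -0.1768], [0.0028, 0.0194, -0.1768], [0.0028, 0.0194, -0.1768], [0.0028, 0.0194, -0.1768], [0.0028, 0.0194, -0.1768], [0.0028, 0.0194, -0.1768], [0.0028, 0.0194, -0.1768]]' --angular '[[0, 0, 0.5], [0, 0, 0.5], [0, 0, 0.5], [0, 0, 0.5], [0, 0, 0.5], [0, 0, 0.5], [0, 0, 0.5], [0, 0, 0.5], [0, 0, 0.5], [0, 0, 0.5], [0, 0, 0.5], [0, 0, 0.5]]' --fingers '[0.05, 0.05, 0.05, 0.05, 0.05, 0.05, 0.0, 0.0, 0.0, 0.0, 0.0, 0.0]' --force 80

```text
t: 8.43
position: [0.573, -0.1965, 0.0251]
tool_rot: [0.705, 0.709, 0.0, 0.001]
contact_force: [0.2, 1.6, 7.7]
width: 0.151
grasp_force: 77.9
```

Run:
```python
from h import *
p,d,K,R,t=cam('wrist');cv2.imwrite('pics/w5.png',cv2.resize(p[180:400,200:440],None,fx=2.5,fy=2.5))
s=bot.sense();print(s['width'],s['torque'],s['contact_force'],s['grasp_force'],s['position'])
```

```text
0.15359349558013474 [ 0.18174475 -0.00834499  0.31426313] [-0.06305118  1.747559    6.06404529] 77.87404999136925 [ 0.57296729 -0.19648408  0.02507743]
```

View pics/w5.png

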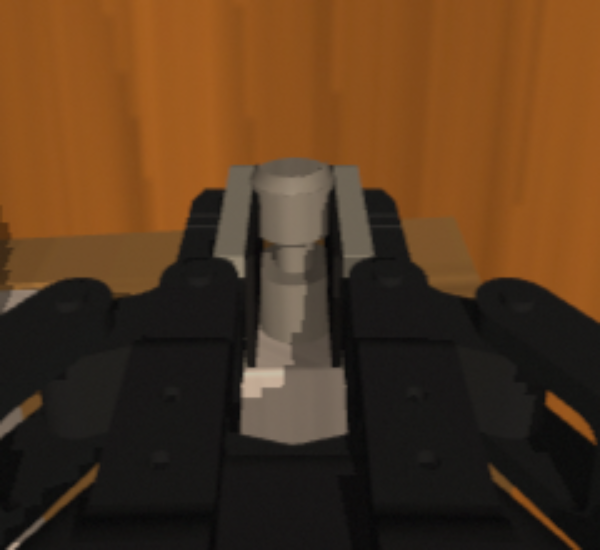

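The grip is good: both lands of the plug sit between the pads. I lift a few mm, slide out along the trough, carry it to the clear area and check.

Call:
carry_out --xyz '[[0, 0, 0.003], [0, 0.005, 0.005], [0, 0.025, 0.006], [0, 0.05, 0.007], [0, 0.075, 0.008], [0, 0.1, 0.008], [-0.012, 0.125, 0.008], [-0.03, 0.155, 0.008], [-0.042, 0.175, 0.008], [-0.042, 0.175, 0.008], [-0.042, 0.175, 0.0]]' --angular '[[0, 0, 0], [0, 0, 0], [0, 0, 0], [0, 0, 0], [0, 0, 0], [0, 0, 0], [0, 0, 0], [0, 0, 0], [0, 0, 0], [0, 0, 0], [0, 0, 0]]' --fingers '[0, 0, 0, 0, 0, 0, 0, 0, 0, 0, 0]'

```text
t: 9.85
position: [0.5306, -0.0214, 0.0236]
tool_rot: [0.705, 0.709, 0.0, 0.0]
contact_force: [0.0, 0.2, -1.9]
width: 0.147
grasp_force: 78.0
```

Call:
carry_out --xyz '[[0, 0, -0.008], [0, 0, -0.013], [0, 0, -0.016], [0, 0, -0.018], [0, 0, -0.018]]' --angular '[[0, 0, 0], [0, 0, 0], [0, 0, 0], [0, 0, 0], [0, 0, 0]]' --fingers '[0, 0, 0, 0, 0]'

```text
t: 10.48
position: [0.5301, -0.0212, 0.0055]
tool_rot: [0.705, 0.709, 0.0, 0.0]
contact_force: [0.6, -0.2, -2.4]
width: 0.153
grasp_force: 78.2
```

Call:
carry_out --xyz '[[0, 0, -0.001], [0, 0, -0.002], [0, 0, -0.003], [0, 0, -0.003]]' --angular '[[0, 0, 0], [0, 0, 0], [0, 0, 0], [0, 0, 0]]' --fingers '[0, 0, 0, 0]'

```text
t: 10.98
position: [0.5304, -0.0208, 0.0042]
tool_rot: [0.705, 0.709, 0.0, 0.0]
contact_force: [-6.4, 3.7, 18.3]
width: 0.153
grasp_force: 79.9
```

Call:
carry_out --xyz '[[0, 0, 0.0015], [0, 0, 0.0015], [0, 0, 0.0015], [0, 0, 0.0015], [0, 0, 0.04], [0, 0, 0.09], [0, -0.025, 0.14], [0, -0.05, 0.17], [0, -0.05, 0.17], [0, -0.05, 0.17]]' --angular '[[0, 0, 0], [0, 0, 0], [0, 0, 0], [0, 0, 0], [0, 0, 0], [0, 0, 0], [0, 0, 0], [0, 0, 0], [0, 0, 0], [0, 0, 0]]' --fingers '[0.05, 0.05, 0.05, 0.05, 0.06, 0.085, 0.085, 0.085, 0.085, 0.085]'

```text
t: 12.22
position: [0.5295, -0.0706, 0.1713]
tool_rot: [0.705, 0.709, -0.0, -0.001]
contact_force: [0.2, 0.7, -0.6]
width: 0.998
grasp_force: 0.0
```

Run:
```python
from h import *
s=bot.sense();print(s['position'],s['tool_rot'])
p,d,K,R,t=cam('wrist');np.savez('w6.npz',p=p,d=d,K=K,R=R,t=t);cv2.imwrite('pics/w6.png',p)
W=cloud(d,K,R,t)
B=(W[...,0]>.46)&(W[...,0]<.60)&(W[...,1]>-.16)&(W[...,1]<.04)&(d>0)
m=B&(W[...,2]>.027)&(W[...,2]<.04)
print('top',m.sum(),cv2.minAreaRect(W[m][:,:2].astype(np.float32)))
P=W[m];A=np.c_[P[:,:2],np.ones(len(P))];print('plane',np.linalg.lstsq(A,P[:,2],rcond=None)[0],np.median(P[:,2]))
m=B&(W[...,2]>.010)&(W[...,2]<.06);P=W[m]
for y in np.arange(-.13,.02,.005):
    k=P[(P[:,1]>=y)&(P[:,1]<y+.005)]
    if len(k)>4: print(y.round(3),len(k),k[:,0].min().round(4),k[:,0].max().round(4),((k[:,0].min()+k[:,0].max())/2).round(4),np.percentile(k[:,2],95).round(4))
```

```text
[ 0.5295238  -0.07061514  0.17131421] [ 7.05043156e-01  7.09163608e-01 -3.54115749e-04 -9.99577096e-04]
top 2180 ((0.5318168997764587, -0.07715816795825958), (0.032602231949567795, 0.06989527493715286), 0.7818467617034912)
plane [ 0.00098407 -0.00288898  0.03160566] 0.03237697726023839
-0.115 60 0.5168 0.5476 0.5322 0.0332
-0.11 136 0.5168 0.5476 0.5322 0.0335
-0.105 149 0.5158 0.5485 0.5321 0.0338
-0.1 152 0.5158 0.5482 0.532 0.0334
-0.095 145 0.5157 0.5482 0.532 0.0336
-0.09 148 0.5159 0.5471 0.5315 0.0333
-0.085 155 0.516 0.5471 0.5315 0.0333
-0.08 157 0.5161 0.5469 0.5315 0.0335
-0.075 151 0.5161 0.5468 0.5314 0.0334
-0.07 157 0.5162 0.5467 0.5314 0.0335
-0.065 159 0.5162 0.5466 0.5314 0.0336
-0.06 160 0.5162 0.5465 0.5313 0.0335
-0.055 172 0.5153 0.5464 0.5308 0.0334
-0.05 173 0.5153 0.5462 0.5307 0.0335
-0.045 201 0.5154 0.5464 0.5309 0.0331
-0.04 85 0.5227 0.5387 0.5307 0.0248
-0.035 91 0.5228 0.5387 0.5307 0.0253
-0.03 62 0.5228 0.5386 0.5307 0.0247
-0.025 42 0.5238 0.5346 0.5292 0.021
-0.02 90 0.5228 0.5384 0.5306 0.0251
-0.015 91 0.5228 0.5384 0.5306 0.0254
-0.01 64 0.5228 0.5383 0.5306 0.0249
```

View pics/w6.png

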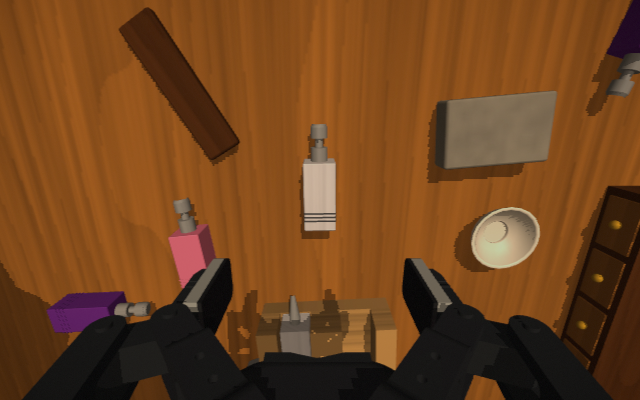

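The filter lies flat (top plane level at 0.032) at (0.5315,-0.0772) with yaw 0.8°; in the image the body is at (320,195) and the plug at (319,140). I grip the body.

Call:
carry_out --xyz '[[0.0015, -0.007, -0.04], [0.0015, -0.007, -0.085], [0.0015, -0.007, -0.125], [0.0015, -0.007, -0.155], [0.0015, -0.007, -0.166], [0.0015, -0.007, -0.166], [0.0015, -0.007, -0.166], [0.0015, -0.007, -0.166], [0.0015, -0.007, -0.166], [0.0015, -0.007, -0.166], [0.0015, -0.007, -0.166]]' --angular '[[0, 0, 0.45], [0, 0, 0.45], [0, 0, 0.45], [0, 0, 0.45], [0, 0, 0.45], [0, 0, 0.45], [0, 0, 0.45], [0, 0, 0.45], [0, 0, 0.45], [0, 0, 0.45], [0, 0, 0.45]]' --fingers '[0.07, 0.06, 0.06, 0.06, 0.06, 0.06, 0.02, 0.02, 0.02, 0.02, 0.02]' --force 60

```text
t: 13.65
position: [0.5324, -0.0784, 0.0078]
tool_rot: [0.702, 0.712, 0.001, 0.001]
contact_force: [-0.6, 0.8, 6.6]
width: 0.36
grasp_force: 60.7
```

Call:
carry_out --xyz '[[0, 0, 0.02], [0, 0.01, 0.04], [-0.004, 0.04, 0.048], [-0.01, 0.08, 0.048], [-0.015, 0.12, 0.048], [-0.0177, 0.14, 0.048], [-0.0177, 0.147, 0.048], [-0.0177, 0.147, 0.048], [-0.0177, 0.147, 0.048]]' --angular '[[0, 0, 0], [0, 0, 0], [0, 0, 1.5], [0, 0, 3], [0, 0, 4.5], [0, 0, 6], [0, 0, 6], [0, 0, 6], [0, 0, 6]]' --fingers '[0.02, 0.02, 0.02, 0.02, 0.02, 0.02, 0.02, 0.02, 0.02]'

```text
t: 14.78
position: [0.5141, 0.068, 0.0545]
tool_rot: [0.664, 0.747, -0.0, 0.0]
contact_force: [0.4, -1.0, -1.8]
width: 0.36
grasp_force: 59.7
```

Run:
```python
from h import *
s=bot.sense();print(s['position'],s['tool_rot'],s['contact_force'])
p,d,K,R,t=cam('wrist');np.savez('w7.npz',p=p,d=d,K=K,R=R,t=t);cv2.imwrite('pics/w7.png',p)
W=cloud(d,K,R,t)
ax=np.array([-np.sin(np.radians(6.8)),np.cos(np.radians(6.8))]);n=np.array([ax[1],-ax[0]])
hsv=cv2.cvtColor(p,cv2.COLOR_BGR2HSV)
S=W[...,:2]@ax;L=W[...,:2]@n
m=(abs(L-.518)<.025)&(S>.04)&(S<.155)&(W[...,2]>.045)&(W[...,2]<.095)&(d>0)
for a in np.arange(.04,.15,.004):
    k=m&(S>=a)&(S<a+.004)
    if k.sum()>5: print(a.round(3),k.sum(),'l',L[k].min().round(4),L[k].max().round(4),'mid',((L[k].min()+L[k].max())/2).round(4),'z95',np.percentile(W[k][:,2],95).round(4),'sat',int(np.median(hsv[k][:,1])))
```

```text
[0.51407012 0.06800593 0.05450305] [ 6.64464984e-01  7.47319394e-01 -2.14552283e-05  8.98646576e-05] [ 0.40443711 -0.99185437 -1.8453357 ]
0.04 1364 l 0.503 0.5343 mid 0.5186 z95 0.0796 sat 58
0.044 296 l 0.5104 0.5264 mid 0.5184 z95 0.0721 sat 60
0.048 302 l 0.5106 0.5263 mid 0.5184 z95 0.0717 sat 60
0.052 386 l 0.5106 0.5268 mid 0.5187 z95 0.0718 sat 60
0.056 206 l 0.5111 0.5263 mid 0.5187 z95 0.0694 sat 60
0.06 160 l 0.5149 0.5226 mid 0.5187 z95 0.0678 sat 60
0.064 268 l 0.5104 0.5266 mid 0.5185 z95 0.0718 sat 60
0.068 341 l 0.5106 0.5264 mid 0.5185 z95 0.0719 sat 60
0.072 361 l 0.5106 0.5264 mid 0.5185 z95 0.072 sat 60
0.076 216 l 0.5111 0.5264 mid 0.5188 z95 0.0711 sat 61
0.104 921 l 0.5044 0.5326 mid 0.5185 z95 0.0765 sat 216
0.108 886 l 0.5055 0.5317 mid 0.5186 z95 0.076 sat 218
0.112 813 l 0.5057 0.5312 mid 0.5184 z95 0.0761 sat 217
0.116 1737 l 0.5004 0.5363 mid 0.5184 z95 0.0807 sat 60
0.12 258 l 0.4998 0.5367 mid 0.5183 z95 0.0785 sat 51
```

View pics/w7.png

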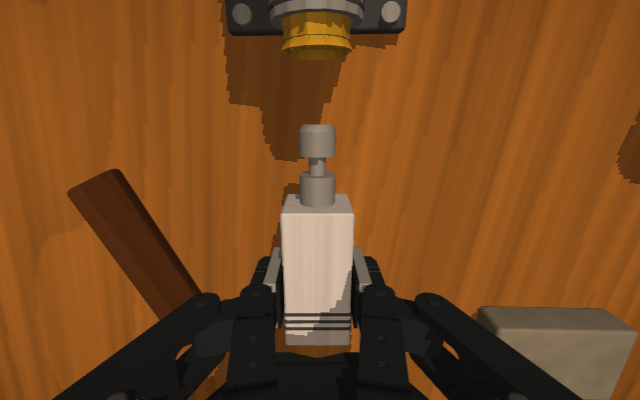

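The plug (317,140) points at the coupler mouth (317,45). Lateral offset is under 0.3 mm, the tip-to-mouth gap is 25 mm, and the plug is perhaps 0.7 mm high. I start inserting.

Call:
carry_out --xyz '[[-0.0012, 0.0099, -0.0006], [-0.0024, 0.0199, -0.0006], [-0.003, 0.0248, -0.0006], [-0.0036, 0.0298, -0.0006], [-0.0042, 0.0348, -0.0006], [-0.0046, 0.0387, -0.0006], [-0.0046, 0.0387, -0.0006]]' --angular '[[0, 0, 0], [0, 0, 0], [0, 0, 0], [0, 0, 0], [0, 0, 0], [0, 0, 0], [0, 0, 0]]' --fingers '[0.02, 0.02, 0.02, 0.02, 0.02, 0.02, 0.02]'

```text
t: 15.7
position: [0.5092, 0.1077, 0.0539]
tool_rot: [0.664, 0.748, -0.0, -0.0]
contact_force: [0.5, -0.2, -1.4]
width: 0.364
grasp_force: 59.7
```

Call:
carry_out --xyz '[[-0.0006, 0.005, 0], [-0.0012, 0.0099, 0], [-0.0018, 0.0149, 0], [-0.0021, 0.0174, 0], [-0.0021, 0.0174, 0]]' --angular '[[0, 0, 0], [0, 0, 0], [0, 0, 0], [0, 0, 0], [0, 0, 0]]' --fingers '[0.02, 0.02, 0.02, 0.02, 0.02]'

```text
t: 16.32
position: [0.5071, 0.1251, 0.0539]
tool_rot: [0.664, 0.748, -0.0, -0.0]
contact_force: [-0.6, 0.5, -1.6]
width: 0.364
grasp_force: 59.7
```

Call:
carry_out --xyz '[[-0.0003, 0.002, 0], [-0.0005, 0.004, 0], [-0.0006, 0.0052, 0], [-0.0008, 0.0064, 0], [-0.0009, 0.0074, 0], [-0.0009, 0.0074, 0]]' --angular '[[0, 0, 0], [0, 0, 0], [0, 0, 0], [0, 0, 0], [0, 0, 0], [0, 0, 0]]' --fingers '[0.02, 0.02, 0.02, 0.02, 0.02, 0.02]'

```text
t: 17.08
position: [0.5066, 0.131, 0.0541]
tool_rot: [0.664, 0.748, -0.001, 0.001]
contact_force: [0.1, -10.8, 0.8]
width: 0.359
grasp_force: 60.0
```

```bash
cat > chk.py <<'E'
from h import *
import sys
s=bot.sense();print(s['position'],s['contact_force'])
p,d,K,R,t=cam('wrist');cv2.imwrite('pics/%s.png'%sys.argv[1],p)
W=cloud(d,K,R,t)
ax=np.array([-np.sin(np.radians(6.8)),np.cos(np.radians(6.8))]);n=np.array([ax[1],-ax[0]])
hsv=cv2.cvtColor(p,cv2.COLOR_BGR2HSV)
S=W[...,:2]@ax;L=W[...,:2]@n
m=(abs(L-.5185)<.022)&(S>.085)&(S<.155)&(W[...,2]>.045)&(W[...,2]<.088)&(d>0)
for a in np.arange(.085,.15,.002):
    k=m&(S>=a)&(S<a+.002)
    if k.sum()>5: print(a.round(3),k.sum(),'w',(L[k].max()-L[k].min()).round(4),'z95',np.percentile(W[k][:,2],95).round(4),'sat',int(np.median(hsv[k][:,1])))
E
python3 chk.py w8
```

```text
[0.5065851  0.13100386 0.05407587] [  0.08230826 -10.79751763   0.78916183]
0.085 287 w 0.0318 z95 0.0796 sat 58
0.087 296 w 0.0317 z95 0.0796 sat 59
0.089 297 w 0.0315 z95 0.0795 sat 59
0.091 301 w 0.0314 z95 0.0797 sat 59
0.093 297 w 0.0315 z95 0.0795 sat 59
0.095 307 w 0.0316 z95 0.0795 sat 59
0.097 318 w 0.0319 z95 0.0795 sat 59
0.099 322 w 0.0316 z95 0.0795 sat 59
0.101 319 w 0.0315 z95 0.0795 sat 59
0.103 342 w 0.0315 z95 0.0796 sat 58
0.105 431 w 0.0313 z95 0.0791 sat 58
0.107 233 w 0.0353 z95 0.0807 sat 60
0.109 323 w 0.0362 z95 0.081 sat 60
0.111 385 w 0.0369 z95 0.0814 sat 49
0.113 363 w 0.0353 z95 0.0807 sat 60
0.115 338 w 0.036 z95 0.0811 sat 50
0.117 392 w 0.0368 z95 0.0814 sat 59
0.119 378 w 0.0354 z95 0.081 sat 61
0.121 393 w 0.0371 z95 0.0814 sat 48
0.123 390 w 0.0358 z95 0.0811 sat 60
0.125 373 w 0.0363 z95 0.0811 sat 59
0.127 432 w 0.0366 z95 0.0813 sat 55
0.129 412 w 0.0354 z95 0.0809 sat 60
0.131 550 w 0.036 z95 0.0804 sat 78
0.133 295 w 0.0258 z95 0.0761 sat 218
0.135 294 w 0.0255 z95 0.076 sat 218
0.137 300 w 0.0255 z95 0.0762 sat 218
0.139 303 w 0.0258 z95 0.076 sat 217
0.141 318 w 0.0256 z95 0.076 sat 216
0.143 320 w 0.0255 z95 0.0761 sat 215
0.145 304 w 0.0253 z95 0.0761 sat 216
0.147 306 w 0.0255 z95 0.0761 sat 215
0.149 373 w 0.0262 z95 0.0762 sat 215
```

The sleeve has sprung forward (s 0.107–0.132) and the shoulder is at the mouth. I give one slightly firmer push to be sure it is home, relax, let go and retreat.

Call:
carry_out --xyz '[[-0.0001, 0.001, 0], [-0.0001, 0.001, 0], [0.0001, -0.0012, 0], [0.0001, -0.0012, 0]]' --angular '[[0, 0, 0], [0, 0, 0], [0, 0, 0], [0, 0, 0]]' --fingers '[0.02, 0.02, 0.02, 0.02]'

```text
t: 17.62
position: [0.5065, 0.1308, 0.0539]
tool_rot: [0.664, 0.748, -0.0, 0.0]
contact_force: [0.3, -5.3, -1.5]
width: 0.36
grasp_force: 59.8
```

Call:
carry_out --xyz '[[0, 0, 0], [0, 0, 0], [0, 0, 0], [0, 0, 0], [0, 0, 0.03], [0, 0, 0.08], [0, -0.02, 0.13], [0, -0.05, 0.17], [0, -0.05, 0.17]]' --angular '[[0, 0, 0], [0, 0, 0], [0, 0, 0], [0, 0, 0], [0, 0, 0], [0, 0, 0], [0, 0, 0], [0, 0, 0], [0, 0, 0]]' --fingers '[0.07, 0.07, 0.07, 0.07, 0.07, 0.07, 0.07, 0.07, 0.07]'

```text
t: 18.75
position: [0.5075, 0.0798, 0.2267]
tool_rot: [0.665, 0.747, 0.002, 0.002]
contact_force: [-0.5, 0.5, -0.2]
width: 0.822
grasp_force: 0.0
```

```bash
python3 chk.py w9 | awk 'NR==1||($1>.097&&$1<.137)'
```

```text
[0.507545   0.07983433 0.2266726 ] [-0.54550478  0.47089396 -0.24217658]
0.099 67 w 0.031 z95 0.0774 sat 57
0.101 65 w 0.0303 z95 0.0773 sat 58
0.103 45 w 0.0289 z95 0.0696 sat 60
0.105 69 w 0.025 z95 0.0764 sat 202
0.107 87 w 0.0355 z95 0.0808 sat 75
0.109 78 w 0.0355 z95 0.0809 sat 60
0.111 102 w 0.0353 z95 0.0814 sat 52
0.113 82 w 0.0353 z95 0.081 sat 60
0.115 93 w 0.0363 z95 0.0816 sat 55
0.117 91 w 0.0362 z95 0.0809 sat 58
0.119 82 w 0.035 z95 0.0806 sat 60
0.121 103 w 0.0359 z95 0.0815 sat 52
0.123 84 w 0.0349 z95 0.0812 sat 59
0.125 92 w 0.036 z95 0.0816 sat 58
0.127 95 w 0.0357 z95 0.0811 sat 52
0.129 83 w 0.0345 z95 0.0811 sat 60
0.131 56 w 0.0335 z95 0.0804 sat 67
0.133 65 w 0.0252 z95 0.0761 sat 217
0.135 72 w 0.0252 z95 0.076 sat 217
```

View pics/w9.png

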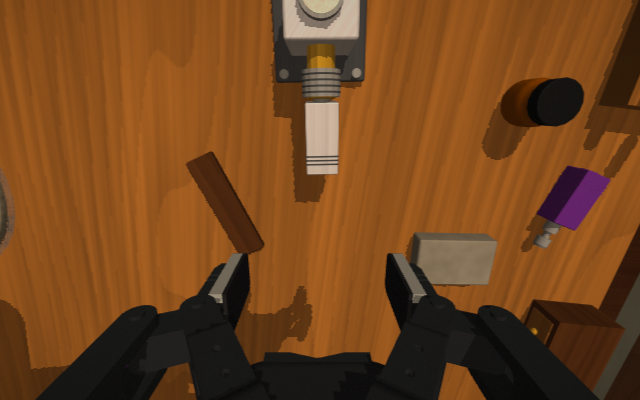

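Run:
```python
from h import *
ax=np.array([-np.sin(np.radians(6.8)),np.cos(np.radians(6.8))]);n=np.array([ax[1],-ax[0]])
p,d,K,R,t=cam('wrist')
W=cloud(d,K,R,t);S=W[...,:2]@ax;L=W[...,:2]@n
m=(abs(L-.5185)<.012)&(S>.02)&(S<.12)&(W[...,2]>.055)&(d>0)
k=m&(S<.1)
print('rear S,',np.sort(S[k])[:5],'top fit slope',np.polyfit(S[k],W[k][:,2],1), 'yaw',cv2.minAreaRect(np.c_[S[k],L[k]].astype(np.float32)))
for a in np.arange(.096,.110,.001):
    q=m&(S>=a)&(S<a+.001); 
    if q.sum(): print(a.round(3),q.sum(),np.median(W[q][:,2]).round(4),np.median(p[q],axis=0))
c=p[60:120,280:360];cv2.imwrite('pics/w10.png',cv2.resize(c,None,fx=8,fy=8,interpolation=cv2.INTER_CUBIC))
```

```text
rear S, [0.02806623 0.02846666 0.02847537 0.02848535 0.02854471] top fit slope [-4.55554778  0.43279718] yaw ((0.06361836940050125, 0.5185755491256714), (0.07110941410064697, 0.02399161458015442), 0.1317564845085144)
0.096 25 0.0764 [156. 177. 201.]
0.097 25 0.0763 [156. 177. 201.]
0.098 25 0.0762 [156. 177. 201.]
0.099 26 0.0764 [155.5 177.  201. ]
0.1 52 0.0766 [158.  180.  203.5]
0.101 26 0.076 [146. 167. 185.]
0.102 25 0.0672 [67. 79. 89.]
0.103 17 0.0674 [61. 72. 81.]
0.104 17 0.0679 [60. 71. 81.]
0.105 20 0.0671 [51.  66.5 80.5]
0.106 23 0.0739 [12. 53. 79.]
0.107 51 0.0774 [ 64.  85. 103.]
0.108 25 0.0796 [104. 121. 135.]
0.109 26 0.079 [104.  120.5 134.5]
```

View pics/w10.png

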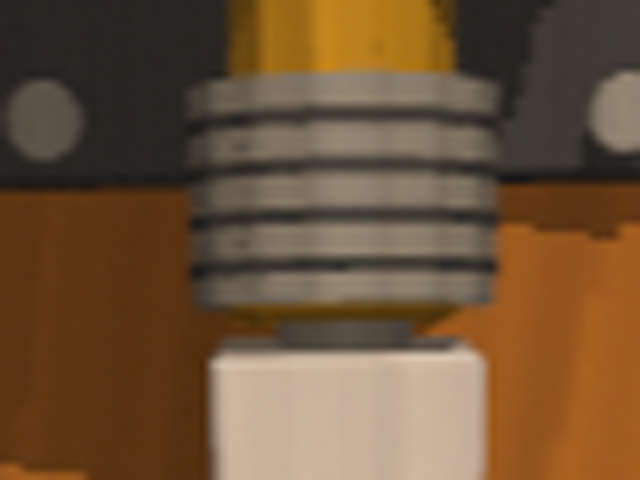

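The crop shows the sleeve locked forward, but the plug crept back about 3.5 mm on release (the ejector spring taking up the groove's play). I check this by gripping once more, pushing home and releasing.

Call:
carry_out --xyz '[[0, 0.03, -0.04], [0, 0.047, -0.09], [0, 0.047, -0.14], [0, 0.047, -0.171], [0, 0.047, -0.171], [0, 0.047, -0.171], [0, 0.047, -0.171], [0, 0.047, -0.171], [0, 0.047, -0.171], [0, 0.047, -0.171]]' --angular '[[0, 0, 0], [0, 0, 0], [0, 0, 0], [0, 0, 0], [0, 0, 0], [0, 0, 0], [0, 0, 0], [0, 0, 0], [0, 0, 0], [0, 0, 0]]' --fingers '[0.07, 0.07, 0.07, 0.07, 0.07, 0.02, 0.02, 0.02, 0.02, 0.02]' --force 40

```text
t: 20.1
position: [0.507, 0.1282, 0.0539]
tool_rot: [0.664, 0.748, 0.001, 0.001]
contact_force: [-0.5, -0.2, 6.2]
width: 0.362
grasp_force: 43.5
```

Call:
carry_out --xyz '[[-0.0001, 0.001, 0.0003], [-0.0002, 0.002, 0.0006], [-0.0004, 0.003, 0.001], [-0.0005, 0.004, 0.001], [-0.0006, 0.005, 0.001], [-0.0006, 0.005, 0.001]]' --angular '[[0, 0, 0], [0, 0, 0], [0, 0, 0], [0, 0, 0], [0, 0, 0], [0, 0, 0]]' --fingers '[0.02, 0.02, 0.02, 0.02, 0.02, 0.02]'

```text
t: 20.85
position: [0.5067, 0.1305, 0.0547]
tool_rot: [0.664, 0.748, -0.001, 0.002]
contact_force: [0.4, -18.4, 4.4]
width: 0.365
grasp_force: 43.3
```

```bash
python3 chk.py w11 | awk 'NR==1||($1>.094&&$1<.137)'
```

```text
[0.50674233 0.13047792 0.05465967] [  0.36428664 -18.36131296   4.39699915]
0.095 275 w 0.0312 z95 0.077 sat 59
0.097 299 w 0.0316 z95 0.0771 sat 59
0.099 303 w 0.032 z95 0.0773 sat 59
0.101 311 w 0.0317 z95 0.0775 sat 58
0.103 605 w 0.0321 z95 0.0771 sat 58
0.107 249 w 0.0355 z95 0.0809 sat 60
0.109 300 w 0.0359 z95 0.0809 sat 60
0.111 412 w 0.037 z95 0.0814 sat 49
0.113 350 w 0.0356 z95 0.0808 sat 60
0.115 328 w 0.0366 z95 0.0811 sat 51
0.117 414 w 0.0367 z95 0.0811 sat 59
0.119 376 w 0.0358 z95 0.0808 sat 60
0.121 387 w 0.0368 z95 0.0814 sat 48
0.123 389 w 0.0359 z95 0.0809 sat 60
0.125 373 w 0.0365 z95 0.081 sat 59
0.127 433 w 0.0368 z95 0.0813 sat 54
0.129 408 w 0.0356 z95 0.081 sat 60
0.131 544 w 0.0358 z95 0.0804 sat 74
0.133 296 w 0.0258 z95 0.0761 sat 218
0.135 294 w 0.0255 z95 0.076 sat 218
```

The rear sagged (about 3°), so the push binds. I ease off, level the filter (rear up), push again, then relax the force completely.

Call:
carry_out --xyz '[[0.0003, -0.0025, 0.0], [0.0003, -0.0025, 0.0015], [0.0003, -0.0025, 0.003], [0.0003, -0.0025, 0.003]]' --angular '[[0, 0, 0], [-1.5, -0.2, 0], [-3, -0.35, 0], [-3, -0.35, 0]]' --fingers '[0.02, 0.02, 0.02, 0.02]' --force 60

```text
t: 21.4
position: [0.5064, 0.1304, 0.0571]
tool_rot: [0.663, 0.748, -0.018, 0.021]
contact_force: [3.1, -6.1, 0.8]
width: 0.358
grasp_force: 63.4
```

```bash
python3 chk.py w12 | awk 'NR==1||($1<.111)'
```

```text
[0.5063884  0.13042674 0.05709996] [ 3.08082819 -6.13790841  0.78916751]
0.085 272 w 0.0318 z95 0.0777 sat 59
0.087 255 w 0.0317 z95 0.0777 sat 59
0.089 271 w 0.0314 z95 0.0776 sat 59
0.091 276 w 0.0318 z95 0.0777 sat 58
0.093 276 w 0.0314 z95 0.0778 sat 58
0.095 272 w 0.0319 z95 0.078 sat 58
0.097 298 w 0.0316 z95 0.0781 sat 58
0.099 298 w 0.0315 z95 0.0782 sat 58
0.101 295 w 0.0317 z95 0.078 sat 58
0.103 379 w 0.0318 z95 0.0781 sat 58
0.105 258 w 0.0311 z95 0.0773 sat 58
0.107 228 w 0.0357 z95 0.0808 sat 60
0.109 302 w 0.0358 z95 0.081 sat 60
```

Call:
carry_out --xyz '[[0, 0, 0.0008], [0, 0, 0.0016], [-0.0002, 0.0015, 0.0016], [-0.0003, 0.0025, 0.0016], [-0.0003, 0.0025, 0.0016]]' --angular '[[-0.8, 0, 0], [-1.6, -0.2, 0], [-1.6, -0.2, 0], [-1.6, -0.2, 0], [-1.6, -0.2, 0]]' --fingers '[0.02, 0.02, 0.02, 0.02, 0.02]'

```text
t: 22.08
position: [0.5063, 0.1307, 0.0585]
tool_rot: [0.663, 0.747, -0.029, 0.032]
contact_force: [4.0, -20.0, -1.0]
width: 0.363
grasp_force: 63.1
```

```bash
python3 chk.py w13 | awk 'NR==1||($1<.111)'
```

```text
[0.50627182 0.13066568 0.05854136] [  4.01246404 -19.96290075  -1.032043  ]
0.085 257 w 0.0319 z95 0.0785 sat 59
0.087 262 w 0.0319 z95 0.0786 sat 59
0.089 263 w 0.0316 z95 0.0785 sat 59
0.091 279 w 0.0313 z95 0.0786 sat 59
0.093 268 w 0.0317 z95 0.0785 sat 59
0.095 280 w 0.0314 z95 0.0786 sat 58
0.097 283 w 0.0317 z95 0.0786 sat 58
0.099 296 w 0.0316 z95 0.0785 sat 58
0.101 294 w 0.0319 z95 0.0785 sat 58
0.103 313 w 0.0318 z95 0.0785 sat 58
0.105 340 w 0.0314 z95 0.0782 sat 58
0.107 230 w 0.0351 z95 0.0808 sat 60
0.109 279 w 0.0361 z95 0.081 sat 60
```

Call:
carry_out --xyz '[[0.0001, -0.001, 0], [0.0001, -0.001, 0]]' --angular '[[0, 0, 0], [0, 0, 0]]' --fingers '[0.02, 0.02]'

```text
t: 22.38
position: [0.5062, 0.1306, 0.0585]
tool_rot: [0.663, 0.747, -0.028, 0.032]
contact_force: [3.7, -13.9, -1.7]
width: 0.357
grasp_force: 63.1
```

Call:
carry_out --xyz '[[0.0001, -0.001, 0], [0.0001, -0.001, 0]]' --angular '[[0, 0, 0], [0, 0, 0]]' --fingers '[0.02, 0.02]'

```text
t: 22.62
position: [0.5062, 0.1305, 0.0584]
tool_rot: [0.663, 0.747, -0.028, 0.031]
contact_force: [3.6, -8.3, -1.4]
width: 0.355
grasp_force: 63.2
```

Call:
carry_out --xyz '[[0.0001, -0.001, 0], [0.0001, -0.001, 0]]' --angular '[[0, 0, 0], [0, 0, 0]]' --fingers '[0.02, 0.02]'

```text
t: 22.88
position: [0.5061, 0.1303, 0.0584]
tool_rot: [0.663, 0.747, -0.027, 0.031]
contact_force: [2.7, -2.0, -2.4]
width: 0.36
grasp_force: 63.3
```

Level and home again; the force relaxes to about zero, so there's no ejector spring. I release gently and look before retreating.

Call:
carry_out --xyz '[[0, -0.0003, 0], [0, -0.0003, 0], [0, -0.0003, 0]]' --angular '[[0, 0, 0], [0, 0, 0], [0, 0, 0]]' --fingers '[0.02, 0.02, 0.02]' --force 20

```text
t: 23.25
position: [0.506, 0.13, 0.0585]
tool_rot: [0.663, 0.747, -0.027, 0.03]
contact_force: [1.0, -0.6, -0.6]
width: 0.363
grasp_force: 63.3
```

```bash
python3 chk.py w14 | awk 'NR==1||($1>.098&&$1<.109)'
```

```text
[0.5059679  0.12998215 0.05846086] [ 1.00339832 -0.61418016 -0.5706349 ]
0.099 294 w 0.0316 z95 0.0786 sat 59
0.101 297 w 0.0318 z95 0.0787 sat 58
0.103 371 w 0.0318 z95 0.0786 sat 58
0.105 295 w 0.0307 z95 0.0781 sat 58
0.107 223 w 0.0359 z95 0.0806 sat 60
```

Call:
carry_out --xyz '[[0, 0, 0], [0, 0, 0], [0, 0, 0]]' --angular '[[0, 0, 0], [0, 0, 0], [0, 0, 0]]' --fingers '[0.036, 0.04, 0.045]'

```text
t: 23.68
position: [0.5059, 0.1299, 0.0585]
tool_rot: [0.663, 0.747, -0.027, 0.03]
contact_force: [-0.9, 0.1, -0.2]
width: 0.526
grasp_force: 0.0
```

```bash
python3 chk.py w15 | awk 'NR==1||($1>.094&&$1<.109)'
```

```text
[0.50593561 0.12985247 0.05849145] [-0.88454071  0.14831337 -0.19507396]
0.095 260 w 0.0312 z95 0.0773 sat 59
0.097 278 w 0.0314 z95 0.0773 sat 59
0.099 293 w 0.0319 z95 0.0775 sat 58
0.101 794 w 0.0325 z95 0.0767 sat 58
0.103 11 w 0.0105 z95 0.0722 sat 58
0.107 230 w 0.0359 z95 0.0809 sat 60
```

With no contact disturbance the plug settles into the groove's play, the same place as before, so this is its free locked position. I retreat and hand in.

Call:
carry_out --xyz '[[0, 0, 0], [0, 0, 0], [0, 0, 0.002], [0, 0, 0.03], [0, 0, 0.08], [0, -0.02, 0.13], [0, -0.05, 0.17], [0, -0.05, 0.17], [0, -0.05, 0.17]]' --angular '[[0, 0, 0], [0, 0, 0], [0, 0, 0], [0, 0, 0], [2, 0.2, 0], [4.6, 0.5, 0], [4.6, 0.5, 0], [4.6, 0.5, 0], [4.6, 0.5, 0]]' --fingers '[0.07, 0.07, 0.07, 0.07, 0.07, 0.07, 0.07, 0.07, 0.07]'

```text
t: 24.85
position: [0.5057, 0.0801, 0.2277]
tool_rot: [0.664, 0.748, -0.0, -0.0]
contact_force: [-0.1, 0.8, 0.2]
width: 0.822
grasp_force: 0.0
```

```bash
python3 chk.py w16 | awk 'NR==1||($1>.094&&$1<.137)'; python3 -c "
from rig import ticket
print(ticket.hand_in())"
```

```text
[0.50565636 0.08010865 0.22765367] [-0.06367394  0.79420508  0.15395286]
0.095 89 w 0.0314 z95 0.0773 sat 58
0.097 80 w 0.0312 z95 0.0776 sat 58
0.099 69 w 0.0331 z95 0.0779 sat 57
0.101 69 w 0.0329 z95 0.0774 sat 56
0.103 48 w 0.0299 z95 0.0688 sat 61
0.105 68 w 0.0252 z95 0.076 sat 200
0.107 80 w 0.0357 z95 0.0804 sat 62
0.109 86 w 0.0357 z95 0.0812 sat 59
0.111 92 w 0.0353 z95 0.0808 sat 52
0.113 81 w 0.0355 z95 0.0813 sat 60
0.115 96 w 0.0354 z95 0.0814 sat 54
0.117 87 w 0.0352 z95 0.0807 sat 59
0.119 83 w 0.0352 z95 0.081 sat 60
0.121 98 w 0.0351 z95 0.0816 sat 51
0.123 88 w 0.035 z95 0.0809 sat 59
0.125 88 w 0.0359 z95 0.0815 sat 57
0.127 93 w 0.0369 z95 0.0813 sat 53
0.129 86 w 0.0349 z95 0.0809 sat 60
0.131 59 w 0.0336 z95 0.0804 sat 88
0.133 60 w 0.0253 z95 0.0763 sat 217
0.135 72 w 0.0253 z95 0.0759 sat 217
the job is handed in; nothing more can be done
None
```

I handed the job in at about 25 s: the plug was pushed home and the sleeve sprang forward, but each time I let go the filter sagged and its shoulder settled about 2–4 mm back from the mouth with the sleeve still forward, so "fully home" may be judged short.

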